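# Latch, tug-test and turn over the two-sided parts case

### The arm

A 6-joint arm with a two-finger parallel gripper is mounted at the origin on the work surface. World frame = base frame: x ahead of the robot, y to its left, z up, the work surface at z = 0. Lengths are in mm, angles in degrees, forces in N, time in s.
With the tool pointing down it reaches from about 300 to 850 mm from the base axis. Payload 4.2 kg.
Tool frame: the origin (TCP) lies midway between the tips of the shut fingers; the grasp point (between the pads) lies 19 mm behind it (env.grasp_offset is the distance from the TCP to the grasp point, in mm); z points along the fingers, y is the line along which they close (so a half turn about z gives the same grasp; the last joint's range is limited). The gripper opens to 91 mm and grips with 3 to 60 N. Pads are 32 mm wide; open, the fingers measure 118 mm over their backs; the gripper's body (76 mm by 178 mm) begins 60 mm behind the grasp point.
Start: joints at [-77.636, 18.312, 89.639, -0, 72.044, -1.146], TCP at [134.334, -559.104, 213.976] pointing down, gripper open.
Joint ranges: [-177.97, 177.97], [-48.28, 115.42], [12.27, 149.76], [-77.06, 257.06], [2.81, 150.46], [-146.56, 146.56]. Speed limits (degrees/s): [147.25, 147.25, 180, 180, 180, 180].

### API

Orientations are given as [roll, pitch, yaw] about the fixed x, y, z axes, in that order (R = Rz(yaw) Ry(pitch) Rx(roll)).
In Python, from workcell import env, optics gives the robot as it stands. The module is installed in compiled form; this text tells all that it offers.
- The arm moves only by the tool send_rows, never from a script. Its argument "targets" is a list that holds one entry, the list of rows, each a list of 7 numbers: the turn, a rotation vector about the world's x, y, z scaled (see below), then the shift along the world's x, y, z scaled (see below), then the closure, from -1 (fully open) to 1 (shut). In form: [[[rx, ry, rz, x, y, z, gripper], ...]]. A call has 1 to 12 rows; each row shifts and turns the commanded pose from where the row before left it; what a row does not reach is not made up. The controller multiplies each number of a shift by 0.2 m and each number of a turn by pi/2 rad. A row lasts 1/10 s, in which the tool goes at most 50 mm and 8.59 degrees, less where a joint would pass 70% of its speed; a pose out of reach is approached as far as the arm can. A call with a number of a shift or a turn outside -1 to 1 is refused whole. A call with a gripper value outside its range is refused whole. The fingers move at their own pace and stop on an object; "grip_force" is the grip in N (left out, the last holds). Time passes only in rows, so rows that do not move let the fingers close. It gives the time, the measured TCP pose, the force, the opening and the grip force at its end, in the units of the state.
- env.state(): the state, without advancing time (a new reading comes with each control period).
- optics.grab_frame(name): name is "side" or "top"; returns (picture, depth): 400x640x3 uint8, red, green, blue; 400x640 float32, mm along the optical axis (not along the pixel's ray), 0 where there is no reading.
- optics.camera_info(name): a dict with "camera_matrix" (3x3 intrinsics, pixels), "R" (3x3) and "t" (3): a world point X has camera coordinates R X + t. Camera axes: x right, y down, z forward; pixel columns grow to the right and rows downward; lengths in mm; the calibration is good to about 2 mm. A picture is of the moment at which its call begins. camera_info takes no time and is no camera call.
- env.job_done(): hands the job in; it is judged then, once.
Trained networks look in the newest picture that a camera, given by its name, has taken for a name from the list of things; names that differ only in an ending like _2 or _b are one class to them, and where a whole thing is asked for, a point or a joint stands for the part that bears it (a point fixed in the world has none). Each returns a list of dicts, best first, with "conf" (0 to 1); they miss things now and then, are a little off and sometimes report something else, mostly with a low value. They report only what shows in the picture. A call takes as long as a camera call.
- optics.silhouettes(camera, name): "mask" (400x640 bool, what is visible of it) and "at" ([column, row] in pixels, amid what is visible of it).
- optics.place_of(camera, name): "at" ([column, row] in pixels: a listed point, or the origin of a listed thing).
The state is a dict: "time_s": time; "qpos": joint angles; "qvel": joint speeds; "effort": joint torques, N m; "ee_pos": TCP position; "ee_rot": TCP orientation; "force": force on the tool from outside, world axes, zero at the start; "torque": the same for the moment, N m; "gripper_width": finger opening in mm; "gripper_force": force on a finger pad.
Only numpy, scipy, OpenCV 4.12 (cv2) and the standard library are available. Lean on these libraries where they do the work, as an engineer would, in place of code of your own. Each camera call takes 0.05 s, during which the arm holds its last target. There are 200 camera calls.

### The job

I need the blades stored in the other side of this two-sided parts case. Snap both orange latches fully shut over the clear lid, then take the orange bar sunk in the lid and give it a firm upward tug, enough to load the latches, so you know they hold while the case is still the right way up. Only then turn the case over by its carrying handle and lay it down gently, never letting it fall, so that it rests flat on the pale board with its blue side up and the latches still shut; leave the bottle, fretsaw and copper butterfly where they are.

Things in the scene. Friction and masses are not known exactly. Their poses are not given: they have to be found in the camera images.
- case: Two-sided parts case, 0.55 to 0.85 kg, lying flat. Origin: centre of its blue underside. Own axes: +x from handle side (front) to hinge side (back), y along the width, +z from blue side to clear lid. Front face x -55 mm, flat square back x +55 mm (it can stand on it), sides y +-100 mm, blue face z 0, clear lid's face z 66 mm. Two more orange latches, at y +-62 mm, hold the blue side and are shut: leave them
- case_handle (a point): Middle of the black carrying handle's grip, a fixed round bar 12 mm thick along the case's y, straight over y -35 to +35 mm. Its axis runs 42 mm in front of the front face at half the thickness (case x -97, y 0, z 33 mm). Legs at y +-42 mm lead back to the face; bar and face have open space between them
- lid (a joint): Hinge of the clear lid along the case's back (axis along case y at x +55, z 44 mm): 0 shut, grows as the front edge rises, to 1.7 rad. Turns freely, lies shut by its weight (0.1 kg). With the latches shut it has about 2.5 mm of play at the front edge (0.02 rad), then they stop it
- lid_bar (a point): Middle of the top face of the clear lid's orange pull bar (case x -27, y 0, z 66 mm). Bar: 16 mm wide (case y), 38 mm long (case x), 9 mm thick, flush with the lid, across the middle of a grey finger well 38 mm (case x) by 100 mm (case y), 28 mm deep: 42 mm open on either side of the bar
- latch_a (a joint): Orange snap latch at case y +86 mm on the front: 0 fully shut over the lid, grows as it swings out and down, to 0.8 rad; starts at 0.2 to 0.4. Pivot along case y at x -61, z 25 mm. Plate 22 mm wide reaching 37 mm above the pivot, with an inward hook on top; shut, its outer face stands at case x -70 mm. Stays where left; a light push on its top towards the case shuts it, the top rising a little on the way
- latch_a_tip (a point): Middle of latch_a's outer face near its top, 31 mm above the pivot (when shut: case x -70, y +86, z 56 mm); moves with the latch
- latch_b (a joint): The same kind of orange snap latch at case y -86 mm: 0 fully shut, grows as it opens, to 0.8 rad; starts at 0.2 to 0.4
- latch_b_tip (a point): Middle of latch_b's outer face near its top (when shut: case x -70, y -86, z 56 mm); moves with the latch
- board: Fixed pale particle-board work board with rounded corners, 400 mm (x) by 700 mm (y), 12 mm thick. Origin: centre of its underside, on the bench top
- bottle: Loose corked green glass bottle, 68 mm across, 215 mm tall; origin at the centre of its base. Leave it alone
- butterfly: Loose copper fretwork butterfly with white inlay, about 100 mm wide, 4 mm thick, lying on the bench; origin at its middle, underside. Leave it alone
- fretsaw: Loose hand fretsaw lying flat on the bench, 280 mm long (its x, wooden handle to -x) and 120 mm wide; origin on the blade line. Leave it alone

How it is judged:
By the outcome, as a careful person would: the job done as asked, in the order asked, and still so for the second after the job is handed in, with the robot touching nothing.
It also fails if it takes over 72 s, if anything falls off the work surface, if the arm or the gripper's body presses on something with over 40 N, if the wrist force passes 120 N, or if a joint passes its speed limit or range.

## Working session

There is one attempt and no reset: what is moved stays moved. The work goes in short steps, Python scripts to look and compute and a tool call to move; the robot and the scene stay as the last step left them, time stands still between calls to the robot, and variables do not carry over. Pictures are saved under pics/ and viewed, at most 10 in all, crops included, and the job is handed in when it is done.

Besides the shell and the picture viewer there is one more tool, called after "Emit:" as a command line: name --argument value ..., lists and objects as JSON in quotes. send_rows: Moves the arm, as the interface text tells. Its arguments: {"type":"object","properties":{"targets":{"type":"array"},"grip_force":{"type":"number"}},"required":["targets"]}

```bash
mkdir -p pics; cat > h.py <<'E'
import numpy as np, cv2
from workcell import env, optics
def snap(cam,fn=None):
    im,d=optics.grab_frame(cam)
    if fn: cv2.imwrite('pics/'+fn,cv2.cvtColor(im,cv2.COLOR_RGB2BGR))
    return im,d
def unproj(cam,uv,z):
    i=optics.camera_info(cam);K,R,t=map(np.array,(i['camera_matrix'],i['R'],i['t']))
    p=np.linalg.inv(K)@np.array([uv[0],uv[1],1.])*z
    return R.T@(p-t)
def onplane(cam,uv,h):
    i=optics.camera_info(cam);K,R,t=map(np.array,(i['camera_matrix'],i['R'],i['t']))
    d=R.T@np.linalg.inv(K)@np.array([uv[0],uv[1],1.]);c=-R.T@t
    return c+d*(h-c[2])/d[2]
def dep(d,uv,r=2):
    u,v=int(round(uv[0])),int(round(uv[1]));p=d[max(0,v-r):v+r+1,max(0,u-r):u+r+1];p=p[p>0]
    return np.median(p) if p.size else 0
E
python3 - <<'E'
from h import *
for c in ('top','side'):
    im,d=snap(c,c+'0.png')
    for n in ('case','case_handle','lid_bar','latch_a_tip','board','bottle','butterfly','fretsaw'):
        for r in optics.place_of(c,n)[:3]:
            uv=r['at'];z=dep(d,uv);print(c,n,round(r['conf'],2),np.round(uv),np.round(unproj(c,uv,z)) if z else None)
print(env.state())
E
```

```text
top case_handle 0.94 [426. 233.] [ 498. -158.   48.]
top lid_bar 0.66 [407. 238.] [ 486. -106.   76.]
top lid_bar 0.44 [325. 120.] [788.  85.   4.]
top lid_bar 0.24 [428. 270.] [ 411. -153.   70.]
top latch_a_tip 0.4 [423. 270.] [ 410. -143.   65.]
top bottle 0.71 [414. 122.] [ 754. -122.   96.]
top butterfly 0.79 [328. 124.] [777.  77.   5.]
top fretsaw 0.77 [177. 195.] [592. 463.   0.]
side case 0.97 [349. 179.] [490.  -7.  56.]
side case_handle 0.86 [344. 152.] [ 505. -111.   79.]
side case_handle 0.31 [262. 159.] [ 776. -112.   40.]
side lid_bar 0.55 [348. 157.] [494. -91.  73.]
side latch_a_tip 0.47 [373. 145.] [ 400. -229.   13.]
side board 0.58 [346. 193.] [499.   9.  13.]
side bottle 0.58 [262. 160.] [ 775. -112.   37.]
side butterfly 0.76 [252. 213.] [785.  96.   5.]
side fretsaw 0.62 [314. 326.] [585. 466.   0.]
{'time_s': 0.9, 'qpos': array([-7.76369841e+01,  1.83107676e+01,  8.96391720e+01,  1.43336771e-03,
        7.20429556e+01, -1.14687006e+00]), 'qvel': array([-0.10233146,  0.007938  , -0.05830073, -0.00028745, -0.02467396,
        0.00293663]), 'effort': array([-1.03252190e-03, -4.12345755e+01, -2.32231343e+01,  7.25259888e-02,
        3.75727646e-02,  7.32050580e-06]), 'ee_pos': array([ 134.33100018, -559.10910396,  213.98612146]), 'ee_rot': array([ 1.79992869e+02, -1.22112192e-03,  1.35094442e+01]), 'force': array([ 0.38614854, -0.1336331 ,  0.32003004]), 'torque': array([-0.02066183,  0.04534559, -0.03426218]), 'gripper_force': 0.0, 'gripper_width': 91.2223129770737}
```

```bash
python3 - <<'E'
import cv2
a=cv2.imread('pics/top0.png');cv2.imwrite('pics/top0c.png',cv2.resize(a[80:330,270:520],(600,600),interpolation=cv2.INTER_CUBIC))
E
```

```text
(no output)
```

View pics/top0.png

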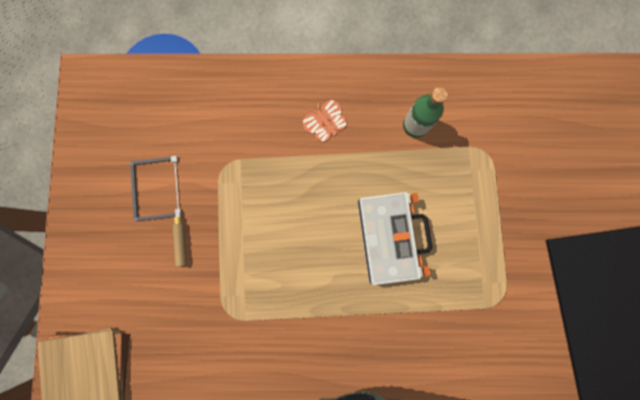

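View pics/top0c.png

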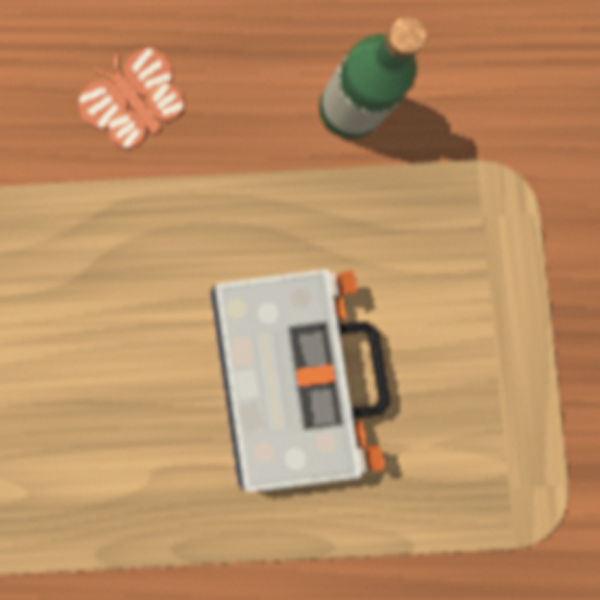

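View pics/side0.png

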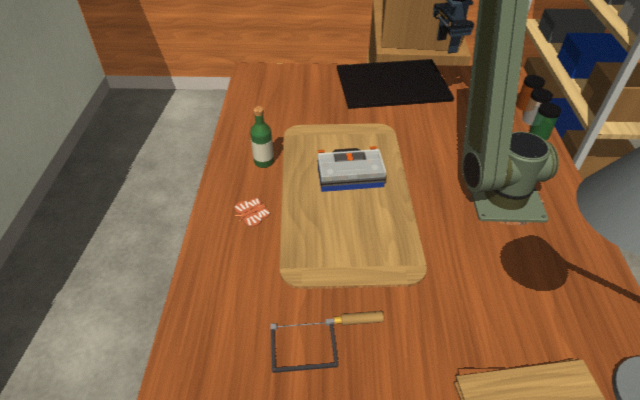

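The top view shows the case at about (390,238) px. Its handle points right (world −y) and its orange latches are open at (415,197) and (425,271). The bottle (415,120), butterfly (325,122) and fretsaw (175,195) are all well away from it. Next I fit the case pose.

```bash
python3 - <<'E'
from h import *
im,d=snap('top')
hsv=cv2.cvtColor(im,cv2.COLOR_RGB2HSV)
sub=np.zeros(im.shape[:2],bool);sub[185:295,350:440]=1
v,u=np.nonzero(sub&(d>0));
H=np.array([unproj('top',(a,b),d[b,a]) for a,b in zip(u,v)])
hi=(H[:,2]>55)&(H[:,2]<95)
col=hsv[v,u]
org=(col[:,0]<14)&(col[:,1]>150)&(col[:,2]>150)
m=hi&~org
print('top z',np.median(H[m,2]))
# lid: low-saturation bright
lid=m&(col[:,1]<70)&(col[:,2]>120)
P=np.array([onplane('top',(a,b),78)[:2] for a,b in zip(u[lid],v[lid])],np.float32)
r=cv2.minAreaRect(P);print('rect lid',r,cv2.boxPoints(r).round(1).tolist())
mask=np.zeros(im.shape[:2],np.uint8);mask[v[org],u[org]]=1
n,l,st,c=cv2.connectedComponentsWithStats(mask)
for i in range(1,n):
    print(st[i,4],c[i].round(1),onplane('top',c[i],78).round(1), dep(d,c[i]), unproj('top',c[i],dep(d,c[i])).round(1))
for nme in('case_handle','lid_bar'):
    for q in optics.place_of('top',nme)[:1]: print(nme,onplane('top',q['at'],45 if nme=='case_handle' else 78).round(1))
for q in optics.place_of('top','board')[:1]: print('board',onplane('top',q['at'],0))
E
```

```text
Traceback (most recent call last):
  File "h.py", line 8, in unproj
    i=optics.camera_info(cam);K,R,t=map(np.array,(i['camera_matrix'],i['R'],i['t']))
ValueError: time passes only in moves, steps and waits
```

```bash
python3 - <<'E'
s=open('h.py').read()
s=s.replace("i=optics.camera_info(cam);K,R,t=map(np.array,(i['camera_matrix'],i['R'],i['t']))","K,R,t=cal(cam)")
s+='''
from functools import lru_cache
@lru_cache
def cal(cam):
    i=optics.camera_info(cam);return tuple(map(np.array,(i['camera_matrix'],i['R'],i['t'])))
'''
open('h.py','w').write(s)
E
cat > meas.py <<'E'
from h import *
im,d=snap('top')
hsv=cv2.cvtColor(im,cv2.COLOR_RGB2HSV)
v,u=np.mgrid[185:295,350:440].reshape(2,-1)
k=d[v,u]>0;u,v=u[k],v[k]
H=np.array([unproj('top',(a,b),d[b,a]) for a,b in zip(u,v)])
hi=(H[:,2]>55)&(H[:,2]<95)
col=hsv[v,u]
org=(col[:,0]<14)&(col[:,1]>150)&(col[:,2]>150)
m=hi&~org
print('top z',np.median(H[m,2]))
lid=m&(col[:,1]<70)&(col[:,2]>120)
P=np.array([onplane('top',(a,b),78)[:2] for a,b in zip(u[lid],v[lid])],np.float32)
r=cv2.minAreaRect(P);print('rect lid',r,cv2.boxPoints(r).round(1).tolist())
mask=np.zeros(im.shape[:2],np.uint8);mask[v[org],u[org]]=1
n,l,st,c=cv2.connectedComponentsWithStats(mask)
for i in range(1,n):
    print(st[i,4],c[i].round(1),onplane('top',c[i],78).round(1), unproj('top',c[i],dep(d,c[i])).round(1))
for nme in('case_handle','lid_bar'):
    for q in optics.place_of('top',nme)[:1]: print(nme,onplane('top',q['at'],45 if nme=='case_handle' else 78).round(1))
for q in optics.place_of('top','board')[:1]: print('board',onplane('top',q['at'],0))
E
python3 meas.py
```

```text
top z 78.2543121594392
rect lid ((487.1319274902344, -65.84867858886719), (199.75238037109375, 118.25035095214844), 7.814831733703613) [[380.1000061035156, -20.899999618530273], [396.20001220703125, -138.0], [594.0999755859375, -110.80000305175781], [578.0, 6.300000190734863]]
58 [414.6 197.3] [ 579.7 -124.2   78. ] [ 580.5 -125.8   71. ]
23 [412.  208.3] [ 553.9 -117.6   78. ] [ 556.  -123.1   54.1]
101 [401.  236.2] [489.1 -90.8  78. ] [489.1 -90.7  78.3]
85 [424.3 267.2] [ 418.8 -142.8   78. ] [ 418.1 -145.9   65.9]
case_handle [ 491.  -165.9   45. ]
lid_bar [481.8 -98.8  78. ]
board [496.30912218  -4.36445453   0.        ]
```

Emit:
send_rows --targets '[[[0,0,-0.033,0.117,0.153,-0.045,1],[0,0,-0.033,0.117,0.153,-0.045,1],[0,0,0,0.117,0.153,-0.045,1],[0,0,0,0.117,0.153,-0.045,1],[0,0,0,0.117,0.153,-0.045,1],[0,0,0,0.117,0.153,-0.045,1],[0,0,0,0.117,0.153,-0.045,1],[0,0,0,0.117,0.153,-0.045,1],[0,0,0,0.117,0.153,-0.045,1],[0,0,0,0.117,0.153,-0.045,1],[0,0,0,0.117,0.153,-0.045,1],[0,0,0,0.113,0.157,-0.045,1]]]'

```text
time_s: 2.35
ee_pos: [415.4, -189.9, 105.9]
ee_rot: [180.0, -0.0, 7.6]
force: [0.2, -0.3, 0.0]
gripper_width: 0.5
gripper_force: 0.0
```

Emit:
send_rows --targets '[[[0,0,0,0,0,-0.11,1],[0,0,0,0,0,-0.11,1],[0,0,0,0,0,0,1]]]'

```text
time_s: 2.65
ee_pos: [412.7, -189.8, 60.0]
ee_rot: [-179.8, 0.3, 7.6]
force: [-0.8, 0.1, -0.9]
gripper_width: 0.7
gripper_force: 0.0
```

Emit:
send_rows --targets '[[[0,0,0,-0.002,0.015,0,1],[0,0,0,-0.002,0.015,0,1],[0,0,0,-0.002,0.015,0,1],[0,0,0,-0.002,0.015,0,1],[0,0,0,-0.002,0.015,0,1],[0,0,0,-0.002,0.015,0,1],[0,0,0,-0.002,0.015,0,1]]]'

```text
time_s: 3.35
ee_pos: [411.5, -169.9, 62.1]
ee_rot: [180.0, -0.0, 7.6]
force: [-0.5, 0.1, 0.4]
gripper_width: 0.2
gripper_force: 0.0
```

Emit:
send_rows --targets '[[[0,0,0,-0.002,0.015,0,1],[0,0,0,-0.002,0.015,0,1]]]'

```text
time_s: 3.55
ee_pos: [410.7, -163.9, 62.0]
ee_rot: [180.0, -0.0, 7.6]
force: [-0.2, -0.5, -0.1]
gripper_width: 0.5
gripper_force: 0.3
```

Emit:
send_rows --targets '[[[0,0,0,-0.001,0.01,0,1],[0,0,0,0,0,0,1]]]'

```text
time_s: 3.75
ee_pos: [410.5, -161.9, 62.0]
ee_rot: [180.0, 0.0, 7.6]
force: [0.2, 0.4, 0.5]
gripper_width: 0.6
gripper_force: 0.0
```

Emit:
send_rows --targets '[[[0,0,0,-0.001,0.01,0,1],[0,0,0,0,0,0,1]]]'

```text
time_s: 3.95
ee_pos: [410.3, -160.0, 62.0]
ee_rot: [180.0, -0.0, 7.6]
force: [0.0, -0.0, -0.9]
gripper_width: 0.3
gripper_force: 0.0
```

Emit:
send_rows --targets '[[[0,0,0,-0.001,0.01,0,1],[0,0,0,0,0,0,1]]]'

```text
time_s: 4.15
ee_pos: [410.1, -158.0, 62.0]
ee_rot: [-180.0, 0.0, 7.6]
force: [0.1, 0.0, 0.1]
gripper_width: 0.8
gripper_force: 0.0
```

```bash
python3 - <<'E'
from h import *
im,d=snap('side','s1.png')
cv2.imwrite('pics/s1c.png',cv2.cvtColor(cv2.resize(im[100:220,270:430],(800,600),interpolation=cv2.INTER_CUBIC),cv2.COLOR_RGB2BGR))
print(env.state()['force'])
E
```

```text
[ 0.08587773 -0.94782437 -0.15489356]
```

View pics/s1c.png

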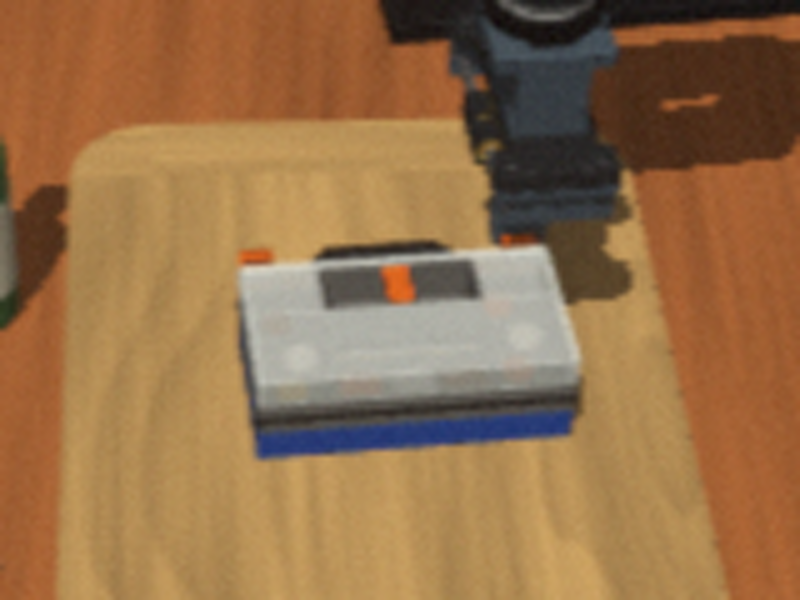

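The side view shows the fingers just behind latch_a at crop (515,240), not yet pressing on it. I keep pushing in small steps.

Emit:
send_rows --targets '[[[0,0,0,-0.001,0.01,0,1],[0,0,0,-0.001,0.005,0,1]]]'

```text
time_s: 4.4
ee_pos: [409.7, -155.0, 62.0]
ee_rot: [180.0, -0.0, 7.6]
force: [0.9, -0.2, 0.5]
gripper_width: 0.8
gripper_force: 0.2
```

Emit:
send_rows --targets '[[[0,0,0,-0.001,0.01,0,1],[0,0,0,-0.001,0.005,0,1]]]'

```text
time_s: 4.6
ee_pos: [409.1, -152.3, 62.0]
ee_rot: [180.0, 0.0, 7.6]
force: [-1.5, -3.0, 1.5]
gripper_width: 0.5
gripper_force: 1.3
```

Emit:
send_rows --targets '[[[0,0,0,-0.001,0.01,0,1],[0,0,0,0,0,0,1]]]'

```text
time_s: 4.8
ee_pos: [408.9, -149.9, 61.9]
ee_rot: [-180.0, 0.0, 7.6]
force: [-0.6, -2.2, 0.1]
gripper_width: 0.5
gripper_force: 0.8
```

```bash
python3 meas.py
```

```text
top z 78.19097622186426
rect lid ((487.84814453125, -63.64912414550781), (199.8922882080078, 117.47720336914062), 5.869942665100098) [[382.3999938964844, -15.399999618530273], [394.3999938964844, -132.3000030517578], [593.2999877929688, -111.9000015258789], [581.2999877929688, 5.0]]
55 [415.3 197.9] [ 578.2 -125.7   78. ] [ 579.  -127.4   71.1]
23 [412.1 208.4] [ 553.6 -117.9   78. ] [ 555.6 -123.1   55.2]
102 [400.3 236.1] [489.4 -89.3  78. ] [489.4 -89.1  79. ]
9 [418.7 258. ] [ 439.5 -130.4   78. ] [ 438.7 -135.6   56.7]
case_handle [ 493.6 -156.4   45. ]
lid_bar [484.  -92.9  78. ]
board [501.25168985   7.15375378   0.        ]
```

Emit:
send_rows --targets '[[[0,0,0,0.01,-0.1,0,1],[0,0,0,0.02,-0.2,0,1],[0,0,0,0,-0.2,0,1],[0,0,0,0,0,0,1]]]'

```text
time_s: 5.4
ee_pos: [416.7, -254.0, 62.2]
ee_rot: [179.8, -0.2, 7.3]
force: [-1.1, 0.3, 0.7]
gripper_width: 0.6
gripper_force: 0.0
```

```bash
python3 meas.py; python3 - <<'E'
from h import *
im,d=snap('top'); im2,d2=snap('side')
a=cv2.resize(im[180:300,350:450],(500,600),interpolation=cv2.INTER_CUBIC)
b=cv2.resize(im2[135:195,310:395],(300,212),interpolation=cv2.INTER_CUBIC)
o=np.zeros((600,800,3),np.uint8);o[:,:500]=a;o[:212,500:]=b
cv2.imwrite('pics/c2.png',cv2.cvtColor(o,cv2.COLOR_RGB2BGR))
E
```

```text
top z 78.24218453467722
rect lid ((487.9498291015625, -63.97630310058594), (199.99974060058594, 117.8049087524414), 6.009200572967529) [[382.29998779296875, -15.899999618530273], [394.70001220703125, -133.0], [593.5999755859375, -112.0999984741211], [581.2000122070312, 5.099999904632568]]
58 [415.4 197.9] [ 578.1 -125.9   78. ] [ 579.  -127.6   70.8]
23 [412.2 208.7] [ 552.9 -118.    78. ] [ 554.9 -123.1   55.4]
101 [400.4 236.1] [489.4 -89.4  78. ] [489.4 -89.6  76.9]
82 [420.4 268.3] [ 416.2 -133.8   78. ] [ 416.  -134.7   74.6]
case_handle [ 486.7 -160.1   45. ]
lid_bar [481.7 -93.7  78. ]
board [496.56389182  -5.11879892   0.        ]
```

View pics/c2.png

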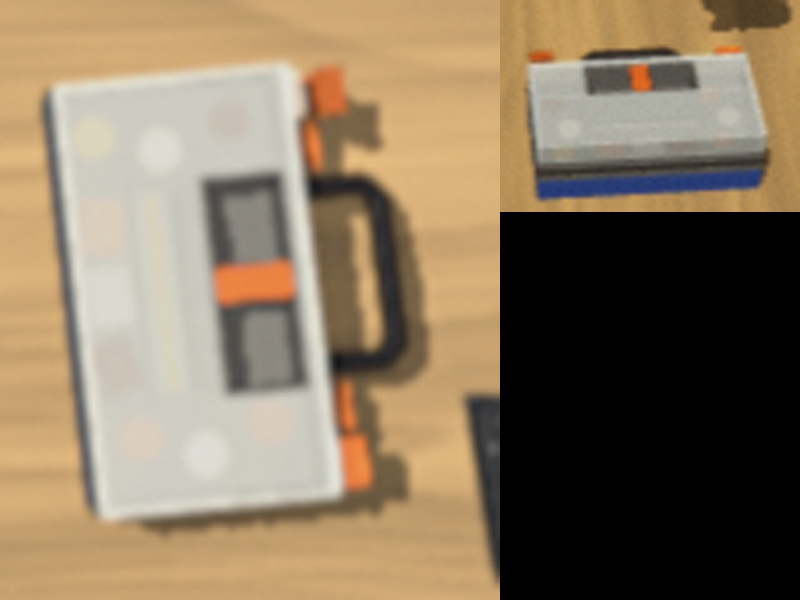

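Latch_a (crop 357,460) now sits tight against the lid edge and its top is at z≈74.6, as it should be when shut. Latch_b (crop 325,95) still stands out. The case turned about 2°. I push latch_b next.

Emit:
send_rows --targets '[[[0,0,0,0.141,0.072,0,1],[0,0,0,0.141,0.072,0,1],[0,0,0,0.141,0.072,0,1],[0,0,0,0.141,0.072,0,1],[0,0,0,0.141,0.072,0,1],[0,0,0,0.141,0.072,0,1],[0,0,0,0,0,0,1]]]'

```text
time_s: 6.4
ee_pos: [587.8, -160.9, 62.1]
ee_rot: [180.0, -0.2, 7.8]
force: [-0.4, 0.6, -0.1]
gripper_width: 0.2
gripper_force: 0.0
```

Emit:
send_rows --targets '[[[0,0,0,-0.002,0.015,0,1],[0,0,0,-0.002,0.015,0,1],[0,0,0,-0.002,0.015,0,1],[0,0,0,-0.002,0.015,0,1],[0,0,0,-0.001,0.015,0,1],[0,0,0,-0.001,0.015,0,1],[0,0,0,-0.001,0.015,0,1],[0,0,0,-0.001,0.015,0,1],[0,0,0,-0.001,0.015,0,1]]]'

```text
time_s: 7.3
ee_pos: [581.8, -136.6, 62.1]
ee_rot: [180.0, -0.0, 7.6]
force: [-0.4, 0.1, -0.7]
gripper_width: 0.3
gripper_force: 0.2
```

Emit:
send_rows --targets '[[[0,0,0,-0.001,0.01,0,1],[0,0,0,-0.001,0.01,0,1]]]'

```text
time_s: 7.5
ee_pos: [581.4, -132.5, 62.0]
ee_rot: [180.0, -0.0, 7.6]
force: [0.6, -0.6, 0.9]
gripper_width: 0.4
gripper_force: 0.2
```

Emit:
send_rows --targets '[[[0,0,0,-0.001,0.01,0,1],[0,0,0,-0.001,0.005,0,1]]]'

```text
time_s: 7.7
ee_pos: [581.7, -129.9, 62.2]
ee_rot: [179.9, -0.1, 7.6]
force: [1.9, -2.2, -0.4]
gripper_width: 0.7
gripper_force: 1.0
```

Emit:
send_rows --targets '[[[0,0,0,-0.001,0.01,0,1],[0,0,0,-0.001,0.01,0,1]]]'

```text
time_s: 7.9
ee_pos: [581.1, -125.9, 62.2]
ee_rot: [180.0, -0.1, 7.6]
force: [1.2, -2.7, 0.1]
gripper_width: 0.6
gripper_force: 1.2
```

Emit:
send_rows --targets '[[[0,0,0,0.01,-0.1,0,1],[0,0,0,0.02,-0.2,0.1,1],[0,0,0,0,-0.2,0.2,1],[0,0,0,0,-0.2,0.2,-0.1],[0,0,0,0,-0.1,0.1,-0.1]]]'

```text
time_s: 8.4
ee_pos: [586.7, -278.7, 175.5]
ee_rot: [179.9, -0.1, 7.5]
force: [-0.1, -0.5, -0.2]
gripper_width: 13.6
gripper_force: 0.0
```

```bash
python3 meas.py
```

```text
top z 78.25574539978516
rect lid ((486.26287841796875, -60.28593444824219), (200.00851440429688, 114.04439544677734), 8.638724327087402) [[378.79998779296875, -18.899999618530273], [396.0, -131.6999969482422], [593.7000122070312, -101.5999984741211], [576.5999755859375, 11.100000381469727]]
68 [409.3 201.5] [ 569.6 -111.7   78. ] [ 571.8 -116.2   57.9]
97 [399.6 236.3] [488.8 -87.5  78. ] [488.8 -87.5  78.1]
82 [420.9 267.1] [ 418.9 -134.9   78. ] [ 418.6 -136.2   72.8]
lid_bar [486.1 -98.2  78. ]
board [499.05198431  -2.37418522   0.        ]
```

```bash
cat > bar.py <<'E'
from h import *
for c,box in(('side',(130,200,305,400)),('top',(185,295,350,440))):
    im,d=snap(c);hsv=cv2.cvtColor(im,cv2.COLOR_RGB2HSV)
    m=np.zeros(im.shape[:2],np.uint8);a=box
    m[a[0]:a[1],a[2]:a[3]]=((hsv[...,0]<14)&(hsv[...,1]>150)&(hsv[...,2]>150))[a[0]:a[1],a[2]:a[3]]
    n,l,st,ce=cv2.connectedComponentsWithStats(m)
    for i in range(1,n): print(c,st[i],onplane(c,ce[i],78).round(1))
E
python3 bar.py
```

```text
side [395 130   5  17  44] [ 325.2 -198.4   78. ]
side [371 148   6   2  11] [ 410.9 -130.9   78. ]
side [318 152   7   2  10] [ 578.9 -105.3   78. ]
side [346 154   7   7  38] [489.2 -86.5  78. ]
top [407 193   5  20  68] [ 569.5 -111.6   78. ]
top [393 232  14   9  96] [488.9 -87.6  78. ]
top [418 255   7  22  81] [ 419.2 -134.8   78. ]
```

Emit:
send_rows --targets '[[[0,0,0.092,-0.045,0.087,0,-0.1],[0,0,0.092,-0.045,0.087,0,-0.1],[0,0,0.092,-0.045,0.087,0,-0.1],[0,0,0.092,-0.045,0.087,0,-0.1],[0,0,0.092,-0.045,0.087,0,-0.1],[0,0,0.092,-0.045,0.087,0,-0.1],[0,0,0.092,-0.045,0.087,0,-0.1],[0,0,0.092,-0.045,0.087,0,-0.1],[0,0,0.092,-0.045,0.087,0,-0.1],[0,0,0.092,-0.045,0.087,0,-0.1],[0,0,0.092,-0.045,0.087,0,-0.1],[0,0,0,0,0,0,-0.1]]]'

```text
time_s: 9.9
ee_pos: [485.0, -82.1, 171.3]
ee_rot: [-179.8, -0.1, 98.9]
force: [0.3, 0.2, 0.2]
gripper_width: 50.5
gripper_force: 0.0
```

Emit:
send_rows --targets '[[[0,0,0,0.02,-0.025,-0.13,-0.1],[0,0,0,0,0,-0.13,-0.1],[0,0,0,0,0,-0.13,-0.1],[0,0,0,0,0,0,-0.1]]]'

```text
time_s: 10.3
ee_pos: [488.5, -89.2, 91.0]
ee_rot: [-179.5, -0.2, 98.6]
force: [-0.5, 0.1, 0.7]
gripper_width: 49.8
gripper_force: 0.0
```

Emit:
send_rows --targets '[[[0,0,0,0,0,-0.025,-0.1],[0,0,0,0,0,-0.025,-0.1]]]'

```text
time_s: 10.5
ee_pos: [492.5, -90.1, 85.3]
ee_rot: [179.9, 0.0, 98.6]
force: [0.1, -1.5, -0.3]
gripper_width: 50.2
gripper_force: 0.0
```

Emit:
send_rows --targets '[[[0,0,0,0,0,0,-0.1],[0,0,0,0,0,0,-0.1]]]'

```text
time_s: 10.7
ee_pos: [492.0, -90.1, 85.3]
ee_rot: [179.9, 0.0, 98.6]
force: [0.2, -0.1, -0.6]
gripper_width: 50.5
gripper_force: 0.0
```

Emit:
send_rows --targets '[[[0,0,0,-0.015,0.015,0,-0.1],[0,0,0,0,0,-0.025,-0.1],[0,0,0,0,0,-0.025,-0.1]]]'

```text
time_s: 11.0
ee_pos: [488.6, -86.9, 74.7]
ee_rot: [180.0, 0.0, 98.7]
force: [-0.1, 0.0, -0.6]
gripper_width: 50.3
gripper_force: 0.0
```

Emit:
send_rows --targets '[[[0,0,0,0,0,-0.025,-0.1],[0,0,0,0,0,-0.025,-0.1],[0,0,0,0,0,0,-0.1]]]'

```text
time_s: 11.3
ee_pos: [487.9, -86.9, 63.8]
ee_rot: [-179.9, -0.0, 98.7]
force: [-0.0, -0.1, -0.0]
gripper_width: 49.9
gripper_force: 0.0
```

In the well without contact. I go down the last few millimetres and grip.

Emit:
send_rows --targets '[[[0,0,0,0.005,0,-0.02,-0.1],[0,0,0,0,0,-0.015,0.2],[0,0,0,0,0,0,0.5],[0,0,0,0,0,0,1],[0,0,0,0,0,0,1],[0,0,0,0,0,0,1],[0,0,0,0,0,0,1]]]' --grip_force 45

```text
time_s: 12.0
ee_pos: [489.4, -86.9, 57.7]
ee_rot: [-180.0, -0.0, 98.6]
force: [-1.4, 2.2, -0.1]
gripper_width: 15.6
gripper_force: 45.4
```

Emit:
send_rows --targets '[[[0,0,0,0,0,0.01,1],[0,0,0,0,0,0.01,1]]]'

```text
time_s: 12.2
ee_pos: [489.1, -87.3, 61.3]
ee_rot: [-179.9, 0.0, 98.7]
force: [0.1, -0.9, -6.8]
gripper_width: 15.4
gripper_force: 45.5
```

Emit:
send_rows --targets '[[[0,0,0,0,0,0.015,1],[0,0,0,0,0,0,1]]]'

```text
time_s: 12.4
ee_pos: [489.5, -87.1, 64.6]
ee_rot: [-180.0, 0.0, 98.7]
force: [0.4, 1.0, -6.2]
gripper_width: 15.6
gripper_force: 45.5
```

Emit:
send_rows --targets '[[[0,0,0,0,0,0.06,1]]]'

```text
time_s: 12.5
ee_pos: [487.9, -86.8, 75.6]
ee_rot: [-179.8, -0.1, 98.7]
force: [-1.5, -0.1, -6.7]
gripper_width: 15.7
gripper_force: 45.5
```

Emit:
send_rows --targets '[[[0,0,0,0,0,0,1],[0,0,0,0,0,0,1]]]'

```text
time_s: 12.7
ee_pos: [490.0, -87.1, 77.2]
ee_rot: [179.9, 0.0, 98.7]
force: [-0.0, -0.2, -7.4]
gripper_width: 15.4
gripper_force: 45.5
```

```bash
python3 - <<'E'
from h import *
im2,d2=snap('side')
cv2.imwrite('pics/c3.png',cv2.cvtColor(cv2.resize(im2[120:205,300:405],(800,600),interpolation=cv2.INTER_CUBIC),cv2.COLOR_RGB2BGR))
E
```

```text
(no output)
```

View pics/c3.png

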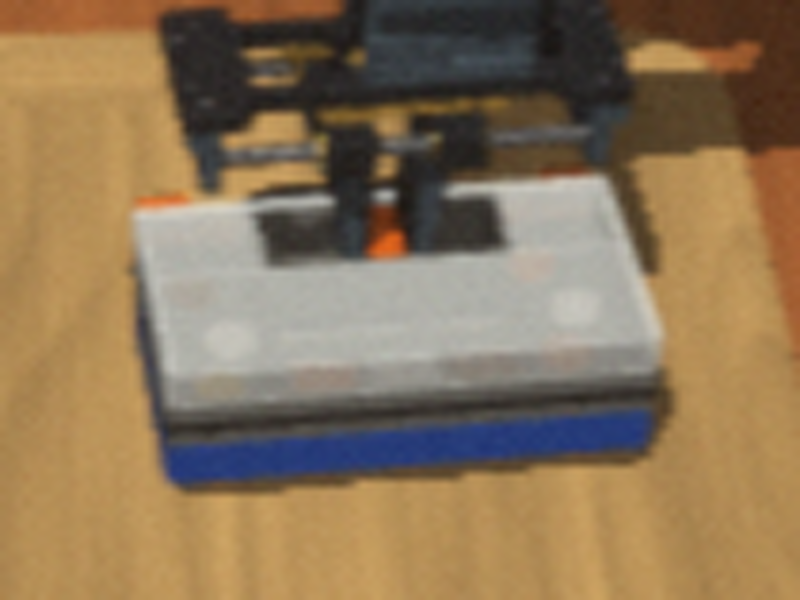

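The side view shows the case hanging level from the bar, with both latches (crop 160,203 and 565,178) tight on the lid and about 7 N on the wrist. The latches hold, so I lower the case gently.

Emit:
send_rows --targets '[[[0,0,0,0,0,-0.015,1],[0,0,0,0,0,-0.015,1],[0,0,0,0,0,-0.015,1],[0,0,0,0,0,-0.015,1],[0,0,0,0,0,-0.015,1],[0,0,0,0,0,-0.008,1],[0,0,0,0,0,-0.008,1],[0,0,0,0,0,-0.004,1],[0,0,0,0,0,0,1]]]'

```text
time_s: 13.65
ee_pos: [489.5, -86.7, 57.9]
ee_rot: [180.0, -0.0, 98.6]
force: [-1.4, 1.9, -1.8]
gripper_width: 15.6
gripper_force: 45.7
```

Emit:
send_rows --targets '[[[0,0,0,0,0,-0.001,1],[0,0,0,0,0,0,-0.1],[0,0,0,0,0,0,-0.1],[0,0,0,0,0,0,-0.1],[0,0,0,0,0,0,-0.1],[0,0,0,0,0,0.05,-0.1],[0,0,0,0,0,0.1,-0.1],[0,0,0,0,-0.1,0.2,-0.1],[0,0,0,0,-0.2,0.1,-0.1],[0,0,0,0,-0.2,0,-0.1],[0,0,0,0,-0.2,0,-0.1],[0,0,0,0,-0.1,0,-0.1]]]'

```text
time_s: 14.85
ee_pos: [490.0, -251.3, 149.0]
ee_rot: [179.9, 0.3, 98.6]
force: [0.7, 1.1, 0.1]
gripper_width: 49.9
gripper_force: 0.0
```

```bash
python3 bar.py; python3 - <<'E'
from h import *
im,d=snap('top','t4.png')
hsv=cv2.cvtColor(im,cv2.COLOR_RGB2HSV)
for q in optics.silhouettes('top','case_handle')[:2]: print(q['conf'],q['at'],onplane('top',q['at'],51).round(1))
for q in optics.place_of('top','case_handle')[:2]: print(q['conf'],q['at'],onplane('top',q['at'],51).round(1))
# dark handle pixels between x 430..560,y<-120 at z~51
v,u=np.mgrid[205:265,410:440].reshape(2,-1)
P=np.array([onplane('top',(a,b),48)[:2] for a,b in zip(u,v)])
dk=(hsv[v,u,2]<60)
H=np.array([unproj('top',(a,b),d[b,a])[2] for a,b in zip(u,v)])
k=dk&(H>25); print(k.sum(),P[k].min(0),P[k].max(0),P[k].mean(0))
yaw=np.deg2rad(8.6);ex=np.array([-np.sin(yaw),np.cos(yaw)])
s=(P[k]-[489,-87])@ex; l=(P[k]-[489,-87])@np.array([ex[1],-ex[0]])
b=s<s.min()+10;print(s.min(),s[b].mean(),l.min(),l.max(), np.polyfit(l[abs(l)<35],s[abs(l)<35],1))
E
```

```text
side [395 130   5  18  45] [ 325.5 -196.2   78. ]
side [371 148   6   2   9] [ 411.8 -131.5   78. ]
side [318 152   7   2  11] [ 579.3 -105.6   78. ]
side [346 154   7   7  38] [489.7 -86.2  78. ]
top [407 193   6  20  65] [ 569.3 -112.    78. ]
top [393 232  15   9  99] [489.1 -88.1  78. ]
top [418 255   8  22  84] [ 419.6 -135.3   78. ]
0.61 [390.8, 240.7] [478.8 -71.9  51. ]
0.36 [411.9, 196.7] [ 584.2 -124.1   51. ]
0.91 [426.0, 235.6] [ 491.3 -155.5   51. ]
172 [ 450.13680081 -165.2762432 ] [ 540.49478108 -119.26804507] [ 496.36198388 -149.68563945]
-74.78543619396808 -70.25032775663479 -45.453964883446005 45.60302470931365 [ 6.40755759e-03 -7.07536859e+01]
```

Emit:
send_rows --targets '[[[0,0,-0.091,0.004,0.043,0,0.2],[0,0,-0.091,0.004,0.043,0,0.2],[0,0,-0.091,0.004,0.043,0,0.2],[0,0,-0.091,0.004,0.043,0,0.2],[0,0,-0.091,0.004,0.043,0,0.2],[0,0,-0.091,0.004,0.043,0,0.2],[0,0,-0.091,0.004,0.043,0,0.2],[0,0,-0.091,0.004,0.043,0,0.2],[0,0,-0.091,0.004,0.043,0,0.2],[0,0,-0.091,0.004,0.043,0,0.2],[0,0,-0.091,0.004,0.043,0,0.2],[0,0,0,0,0,0,0.2]]]'

```text
time_s: 16.3
ee_pos: [498.2, -150.5, 147.8]
ee_rot: [180.0, -0.0, 8.8]
force: [-0.5, -0.7, 0.4]
gripper_width: 36.7
gripper_force: 0.0
```

Emit:
send_rows --targets '[[[0,0,0,0,0,-0.1,0.2],[0,0,0,0,0,-0.1,0.2],[0,0,0,0,0,0,0.2],[0,0,0,0,0,0,0.2]]]'

```text
time_s: 16.7
ee_pos: [498.4, -152.2, 107.8]
ee_rot: [180.0, 0.0, 8.7]
force: [-0.4, -0.0, 0.3]
gripper_width: 36.4
gripper_force: 0.0
```

Emit:
send_rows --targets '[[[0,0,0,0.006,-0.02,-0.08,0.2],[0,0,0,0,0,-0.08,0.2],[0,0,0,0,0,-0.08,0.2],[0,0,0,0,0,-0.05,0.2],[0,0,0,0,0,0,0.2]]]'

```text
time_s: 17.2
ee_pos: [499.2, -156.3, 49.1]
ee_rot: [-180.0, 0.1, 8.6]
force: [0.0, -0.0, -0.2]
gripper_width: 36.4
gripper_force: 0.0
```

Emit:
send_rows --targets '[[[0,0,0,0,0,-0.06,0.2],[0,0,0,0,0,-0.05,0.2],[0,0,0,0,0,0,0.2]]]'

```text
time_s: 17.5
ee_pos: [498.6, -156.1, 26.3]
ee_rot: [-179.9, 0.1, 8.6]
force: [-1.0, 0.5, 0.3]
gripper_width: 36.5
gripper_force: 0.0
```

Emit:
send_rows --targets '[[[0,0,0,0,0,0,0.6],[0,0,0,0,0,0,1],[0,0,0,0,0,0,1],[0,0,0,0,0,0,1],[0,0,0,0,0,0,1]]]' --grip_force 20

```text
time_s: 18.0
ee_pos: [499.8, -156.4, 27.8]
ee_rot: [180.0, -0.0, 8.6]
force: [-0.9, 1.0, 0.8]
gripper_width: 11.0
gripper_force: 20.0
```

```bash
python3 - <<'E'
import numpy as np
yaw=np.deg2rad(8.6);ex=np.array([-np.sin(yaw),np.cos(yaw)])
A=[(-152*np.cos(p)+33*np.sin(p),152*np.sin(p)+33*np.cos(p)) for p in np.deg2rad(np.linspace(0,90,25))]
B=[(66-33*np.cos(p)+152*np.sin(p),152*np.cos(p)+33*np.sin(p)) for p in np.deg2rad(np.linspace(0,90,31))]
for n,X in(('A',A),('B',B)):
    d=np.diff(np.array(X),axis=0)/200
    print(n);print([[0,0,0]+[round(float(v),3) for v in (s*ex[0],s*ex[1],z)]+[1] for s,z in d])
E
```

```text
A
[[0, 0, 0, -0.002, 0.012, 0.049, 1], [0, 0, 0, -0.002, 0.015, 0.048, 1], [0, 0, 0, -0.003, 0.019, 0.047, 1], [0, 0, 0, -0.003, 0.022, 0.046, 1], [0, 0, 0, -0.004, 0.024, 0.044, 1], [0, 0, 0, -0.004, 0.027, 0.043, 1], [0, 0, 0, -0.005, 0.03, 0.041, 1], [0, 0, 0, -0.005, 0.033, 0.039, 1], [0, 0, 0, -0.005, 0.035, 0.037, 1], [0, 0, 0, -0.006, 0.037, 0.034, 1], [0, 0, 0, -0.006, 0.039, 0.032, 1], [0, 0, 0, -0.006, 0.041, 0.029, 1], [0, 0, 0, -0.007, 0.043, 0.026, 1], [0, 0, 0, -0.007, 0.045, 0.023, 1], [0, 0, 0, -0.007, 0.046, 0.02, 1], [0, 0, 0, -0.007, 0.047, 0.017, 1], [0, 0, 0, -0.007, 0.048, 0.014, 1], [0, 0, 0, -0.007, 0.049, 0.011, 1], [0, 0, 0, -0.008, 0.05, 0.007, 1], [0, 0, 0, -0.008, 0.05, 0.004, 1], [0, 0, 0, -0.008, 0.05, 0.001, 1], [0, 0, 0, -0.008, 0.05, -0.003, 1], [0, 0, 0, -0.008, 0.05, -0.006, 1], [0, 0, 0, -0.007, 0.049, -0.009, 1]]
B
[[0, 0, 0, -0.006, 0.04, 0.008, 1], [0, 0, 0, -0.006, 0.04, 0.005, 1], [0, 0, 0, -0.006, 0.04, 0.003, 1], [0, 0, 0, -0.006, 0.04, 0.001, 1], [0, 0, 0, -0.006, 0.04, -0.001, 1], [0, 0, 0, -0.006, 0.04, -0.003, 1], [0, 0, 0, -0.006, 0.04
[... 161 characters left out ...]
[0, 0, 0, -0.006, 0.037, -0.015, 1], [0, 0, 0, -0.006, 0.036, -0.017, 1], [0, 0, 0, -0.005, 0.035, -0.019, 1], [0, 0, 0, -0.005, 0.034, -0.021, 1], [0, 0, 0, -0.005, 0.033, -0.023, 1], [0, 0, 0, -0.005, 0.032, -0.025, 1], [0, 0, 0, -0.005, 0.031, -0.026, 1], [0, 0, 0, -0.004, 0.029, -0.028, 1], [0, 0, 0, -0.004, 0.028, -0.029, 1], [0, 0, 0, -0.004, 0.026, -0.031, 1], [0, 0, 0, -0.004, 0.025, -0.032, 1], [0, 0, 0, -0.003, 0.023, -0.033, 1], [0, 0, 0, -0.003, 0.021, -0.035, 1], [0, 0, 0, -0.003, 0.019, -0.036, 1], [0, 0, 0, -0.003, 0.017, -0.037, 1], [0, 0, 0, -0.002, 0.016, -0.038, 1], [0, 0, 0, -0.002, 0.014, -0.038, 1], [0, 0, 0, -0.002, 0.012, -0.039, 1], [0, 0, 0, -0.001, 0.01, -0.04, 1]]
```

Emit:
send_rows --targets '[[[0,0,0,-0.002,0.012,0.049,1],[0,0,0,-0.002,0.015,0.048,1],[0,0,0,-0.003,0.019,0.047,1],[0,0,0,-0.003,0.022,0.046,1],[0,0,0,-0.004,0.024,0.044,1]]]'

```text
time_s: 18.5
ee_pos: [496.9, -137.9, 75.4]
ee_rot: [179.9, -0.0, 8.6]
force: [0.6, -2.1, -2.6]
gripper_width: 11.3
gripper_force: 20.0
```

```bash
python3 - <<'E'
from h import *
im2,d2=snap('side')
cv2.imwrite('pics/c5.png',cv2.cvtColor(cv2.resize(im2[100:220,280:440],(800,600),interpolation=cv2.INTER_CUBIC),cv2.COLOR_RGB2BGR))
s=env.state();print(s['force'],s['torque'])
E
```

```text
[-1.00424078 -0.33344191 -1.29108962] [-0.2328721   0.13440824  0.07959082]
```

View pics/c5.png

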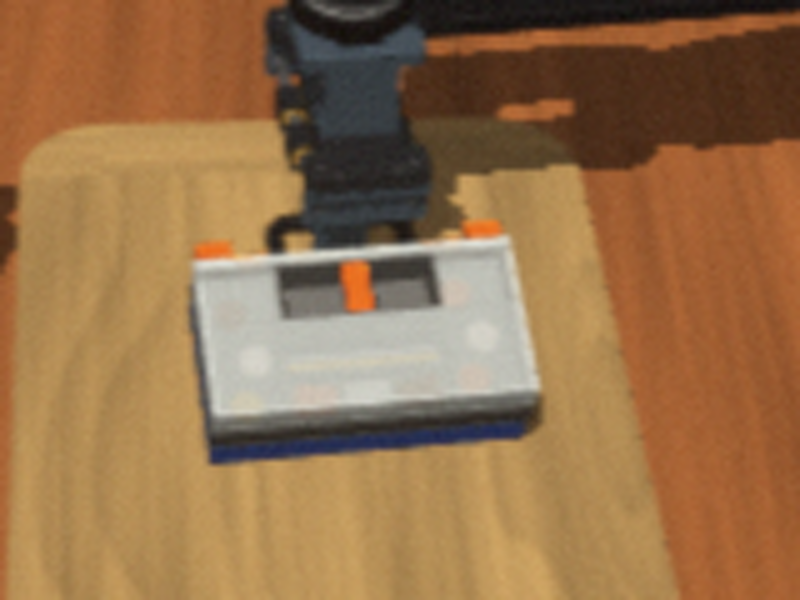

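The side view shows the case pivoting on its back edge (crop 210–540, y≈450), both latches shut and the bar turning in the grip. I continue the arc.

Emit:
send_rows --targets '[[[0,0,0,-0.004,0.027,0.043,1],[0,0,0,-0.005,0.03,0.041,1],[0,0,0,-0.005,0.033,0.039,1],[0,0,0,-0.005,0.035,0.037,1],[0,0,0,-0.006,0.037,0.034,1],[0,0,0,-0.006,0.039,0.032,1],[0,0,0,-0.006,0.041,0.029,1],[0,0,0,-0.007,0.043,0.026,1]]]'

```text
time_s: 19.35
ee_pos: [488.7, -81.3, 132.0]
ee_rot: [179.9, -0.1, 8.6]
force: [1.2, -5.4, 4.9]
gripper_width: 11.5
gripper_force: 20.0
```

Emit:
send_rows --targets '[[[0,0,0,-0.007,0.045,0.023,1],[0,0,0,-0.007,0.046,0.02,1],[0,0,0,-0.007,0.047,0.017,1],[0,0,0,-0.007,0.048,0.014,1],[0,0,0,-0.007,0.049,0.011,1],[0,0,0,0,0,0,1]]]'

```text
time_s: 19.95
ee_pos: [481.2, -32.4, 149.1]
ee_rot: [-180.0, -0.1, 8.6]
force: [-0.3, -2.1, 6.3]
gripper_width: 11.5
gripper_force: 20.0
```

Emit:
send_rows --targets '[[[0,0,0,-0.008,0.05,0.02,1],[0,0,0,-0.008,0.05,0.004,1],[0,0,0,-0.008,0.05,0.001,1],[0,0,0,0,0,0,1]]]'

```text
time_s: 20.35
ee_pos: [475.4, -2.3, 152.6]
ee_rot: [-179.9, 0.1, 8.6]
force: [-0.8, -0.7, 2.5]
gripper_width: 11.5
gripper_force: 20.0
```

Emit:
send_rows --targets '[[[0,0,0,-0.008,0.05,-0.003,1],[0,0,0,-0.008,0.05,-0.006,1],[0,0,0,-0.007,0.049,-0.008,1],[0,0,0,0,0,0,1]]]'

```text
time_s: 20.75
ee_pos: [471.0, 27.2, 148.6]
ee_rot: [-179.9, 0.1, 8.6]
force: [-1.2, 0.4, 0.4]
gripper_width: 11.5
gripper_force: 20.0
```

```bash
python3 - <<'E'
from h import *
im2,d2=snap('side');im,d=snap('top')
o=np.hstack([cv2.resize(im2[80:230,270:430],(400,375)),cv2.resize(im[150:300,300:460],(400,375))])
cv2.imwrite('pics/c6.png',cv2.cvtColor(o,cv2.COLOR_RGB2BGR))
s=env.state();print(s['force'],s['torque'])
E
```

```text
[-2.54715574  1.28357764 -0.26895482] [ 0.08083356  0.28696216 -0.0988708 ]
```

View pics/c6.png

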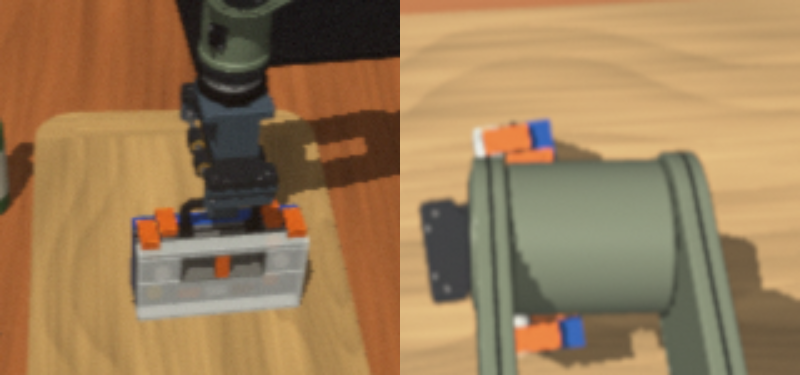

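The case stands on its back, blue face toward −y and lid toward +y, with all latches shut. Now the second half of the arc.

Emit:
send_rows --targets '[[[0,0,0,-0.006,0.04,0.008,1],[0,0,0,-0.006,0.04,0.005,1],[0,0,0,-0.006,0.04,0.003,1],[0,0,0,-0.006,0.04,0.001,1],[0,0,0,-0.006,0.04,-0.001,1],[0,0,0,-0.006,0.04,-0.003,1],[0,0,0,0,0,0,1]]]'

```text
time_s: 21.55
ee_pos: [464.0, 75.0, 151.5]
ee_rot: [-180.0, 0.0, 8.6]
force: [-0.0, 1.3, -6.4]
gripper_width: 11.4
gripper_force: 20.0
```

Emit:
send_rows --targets '[[[0,0,0,-0.006,0.04,-0.005,1],[0,0,0,-0.006,0.04,-0.007,1],[0,0,0,-0.006,0.039,-0.009,1],[0,0,0,-0.006,0.039,-0.011,1],[0,0,0,-0.006,0.038,-0.013,1],[0,0,0,-0.006,0.037,-0.015,1],[0,0,0,0,0,0,1]]]'

```text
time_s: 22.25
ee_pos: [460.7, 121.9, 145.2]
ee_rot: [-180.0, -0.6, 8.6]
force: [-3.6, -1.5, 24.3]
gripper_width: 11.2
gripper_force: 20.0
```

Emit:
send_rows --targets '[[[0,0,0,0,0,0.015,1],[0,0,0,0,0,0.01,1],[0,0,0,0,0,0,1]]]'

```text
time_s: 22.55
ee_pos: [457.9, 120.8, 145.4]
ee_rot: [-180.0, -0.1, 8.6]
force: [-0.4, -0.0, 3.3]
gripper_width: 11.3
gripper_force: 20.0
```

```bash
python3 - <<'E'
from h import *
im2,d2=snap('side')
cv2.imwrite('pics/c7.png',cv2.cvtColor(cv2.resize(im2[110:260,270:430],(640,600)),cv2.COLOR_RGB2BGR))
s=env.state();print(s['force'],s['torque'],s['ee_pos'])
# lid plane from side depth: fit points in lid region (light, low-sat)
hsv=cv2.cvtColor(im2,cv2.COLOR_RGB2HSV)
v,u=np.mgrid[160:240,310:410].reshape(2,-1)
k=(hsv[v,u,1]<70)&(hsv[v,u,2]>110)&(d2[v,u]>0);u,v=u[k],v[k]
P=np.array([unproj('side',(a,b),d2[b,a]) for a,b in zip(u,v)])
c=np.median(P,0);P=P[np.linalg.norm(P-c,axis=1)<110]
c=P.mean(0);w=np.linalg.svd(P-c)[2][2];print(len(P),c.round(1),w.round(3),P.min(0).round(),P.max(0).round())
E
```

```text
[-1.48193112 -0.56844339  4.18242018] [ 0.02916314 -0.14092942  0.04678443] [457.86050315 120.68969011 145.39574997]
1567 [454.5 136.9  78.5] [-0.143  0.988 -0.065] [352.  90.   9.] [553. 162. 141.]
```

View pics/c7.png

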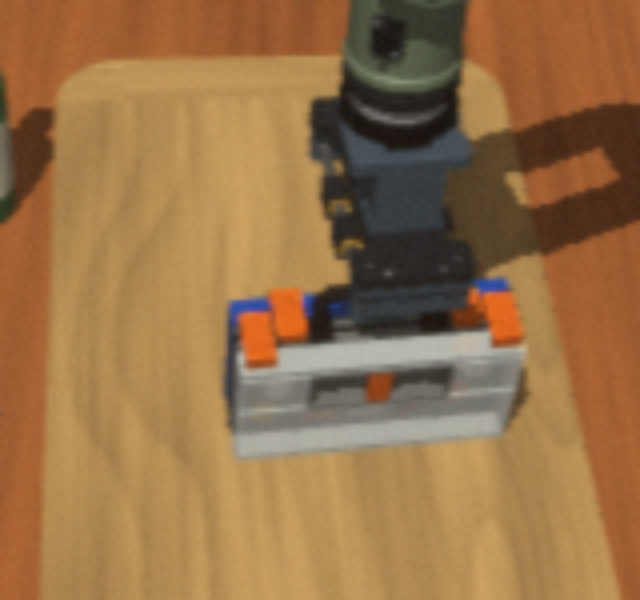

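The case still stands on its back (crop 240–525, 280–455). It slid upright instead of tipping because I had lifted it off the board. Now I tilt the tool along with the case at a firm grip, until the weight passes the lid edge.

```bash
cat > arc.py <<'E'
import numpy as np,sys
def rows(p0,p1,n,d0,d1):
    ex=np.array([-np.sin(np.deg2rad(8.6)),np.cos(np.deg2rad(8.6))])
    p=np.deg2rad(np.linspace(p0,p1,n+1));d=np.deg2rad(np.linspace(d0,d1,n+1))
    X=np.array([-33*np.cos(p)+152*np.sin(p)-19*np.sin(d),152*np.cos(p)+33*np.sin(p)-19*np.cos(d)]).T
    r=-(d1-d0)/n/90
    for s,z in np.diff(X,axis=0)/200: print([round(float(v),3) for v in (r*ex[1],-r*ex[0],0,s*ex[0],s*ex[1],z)]+[1],end=', ')
    print()
rows(*[float(a) if i!=2 else int(a) for i,a in enumerate(sys.argv[1:])])
E
python3 arc.py 4 40 9 0 36; python3 arc.py 40 90 15 36 0
```

```text
[-0.044, -0.007, 0.0, -0.007, 0.047, 0.006, 1], [-0.044, -0.007, 0.0, -0.007, 0.047, 0.003, 1], [-0.044, -0.007, 0.0, -0.007, 0.047, -0.001, 1], [-0.044, -0.007, 0.0, -0.007, 0.047, -0.004, 1], [-0.044, -0.007, 0.0, -0.007, 0.047, -0.007, 1], [-0.044, -0.007, 0.0, -0.007, 0.046, -0.01, 1], [-0.044, -0.007, 0.0, -0.007, 0.045, -0.014, 1], [-0.044, -0.007, 0.0, -0.007, 0.044, -0.017, 1], [-0.044, -0.007, 0.0, -0.006, 0.043, -0.02, 1], 
[0.026, 0.004, 0.0, -0.006, 0.042, -0.024, 1], [0.026, 0.004, 0.0, -0.006, 0.041, -0.027, 1], [0.026, 0.004, 0.0, -0.006, 0.04, -0.029, 1], [0.026, 0.004, 0.0, -0.006, 0.038, -0.031, 1], [0.026, 0.004, 0.0, -0.006, 0.036, -0.032, 1], [0.026, 0.004, 0.0, -0.005, 0.035, -0.034, 1], [0.026, 0.004, 0.0, -0.005, 0.033, -0.036, 1], [0.026, 0.004, 0.0, -0.005, 0.031, -0.037, 1], [0.026, 0.004, 0.0, -0.004, 0.029, -0.039, 1], [0.026, 0.004, 0.0, -0.004, 0.027, -0.04, 1], [0.026, 0.004, 0.0, -0.004, 0.024, -0.041, 1], [0.026, 0.004, 0.0, -0.003, 0.022, -0.042, 1], [0.026, 0.004, 0.0, -0.003, 0.02, -0.043, 1], [0.026, 0.004, 0.0, -0.003, 0.017, -0.043, 1], [0.026, 0.004, 0.0, -0.002, 0.015, -0.044, 1],
```

Emit:
send_rows --targets '[[[0,0,0,0,0,0,1],[0,0,0,0,0,0,1],[-0.044,-0.007,0.0,-0.007,0.047,0.006,1],[-0.044,-0.007,0.0,-0.007,0.047,0.003,1],[-0.044,-0.007,0.0,-0.007,0.047,-0.001,1],[-0.044,-0.007,0.0,-0.007,0.047,-0.004,1]]]' --grip_force 60

```text
time_s: 23.2
ee_pos: [450.5, 158.2, 144.2]
ee_rot: [163.8, -0.0, 8.5]
force: [-0.5, 0.3, -7.5]
gripper_width: 10.6
gripper_force: 60.0
```

```bash
cat > lid.py <<'E'
from h import *
im2,d2=snap('side')
s=env.state();print(s['force'].round(1),s['torque'].round(2),s['ee_pos'].round(1),s['ee_rot'].round(1))
hsv=cv2.cvtColor(im2,cv2.COLOR_RGB2HSV)
v,u=np.mgrid[150:270,290:430].reshape(2,-1)
k=(hsv[v,u,1]<70)&(hsv[v,u,2]>110)&(d2[v,u]>0);u,v=u[k],v[k]
P=np.array([unproj('side',(a,b),d2[b,a]) for a,b in zip(u,v)])
P=P[P[:,2]>5];c=np.median(P,0);P=P[np.linalg.norm(P-c,axis=1)<115]
for _ in range(3):
    c=P.mean(0);w=np.linalg.svd(P-c,full_matrices=False)[2][2];P=P[abs((P-c)@w)<8]
print(len(P),c.round(1),w.round(3),P.min(0).round(),P.max(0).round(),'psi',np.rad2deg(np.arcsin(w[2]*np.sign(-w[1]))).round(1))
E
python3 lid.py
```

```text
[-0.6  3.3 -5.2] [ 0.57 -0.01 -0.19] [450.1 160.9 143.2] [1.638e+02 1.000e-01 8.600e+00]
496 [468.  157.9  67.3] [-0.126  0.92  -0.371] [364. 125.  13.] [547. 189. 121.] psi 21.8
```

Emit:
send_rows --targets '[[[-0.044,-0.007,0.0,-0.007,0.047,-0.007,1],[-0.044,-0.007,0.0,-0.007,0.046,-0.01,1],[-0.044,-0.007,0.0,-0.007,0.045,-0.014,1],[-0.044,-0.007,0.0,-0.007,0.044,-0.017,1],[-0.044,-0.007,0.0,-0.006,0.043,-0.02,1],[0,0,0,0,0,0,1]]]'

```text
time_s: 23.85
ee_pos: [443.4, 205.0, 128.5]
ee_rot: [144.0, 0.0, 8.8]
force: [0.6, -0.4, -6.0]
gripper_width: 11.2
gripper_force: 60.0
```

```bash
python3 lid.py
```

```text
[-0.8  0.3 -6.3] [ 1.47  0.25 -0.02] [443.8 204.  129.5] [ 1.44e+02 -1.00e-01  8.70e+00]
1507 [417.9 420.9 432.9] [0.058 0.755 0.653] [368. 368. 387.] [474. 462. 492.] psi -40.7
```

```bash
cat > lid2.py <<'E'
from h import *
im2,d2=snap('side')
s=env.state();print(s['force'].round(1),s['torque'].round(2),s['ee_pos'].round(1))
hsv=cv2.cvtColor(im2,cv2.COLOR_RGB2HSV)
v,u=np.mgrid[130:290,270:440].reshape(2,-1)
k=d2[v,u]>0;u,v=u[k],v[k]
P=np.array([unproj('side',(a,b),d2[b,a]) for a,b in zip(u,v)]);col=hsv[v,u]
ex=np.array([-.1495,.9888])
S=(P[:,:2]-[443,204])@ex; L=(P[:,:2]-[443,204])@[ex[1],-ex[0]]
wood=(col[:,0]>8)&(col[:,0]<25)&(col[:,1]>70)&(col[:,1]<200)&(col[:,2]>100)&(P[:,2]<17)
for lo in(-90,60):   # profile of the outer strips, clear of the gripper
    k=(L>lo)&(L<lo+30)&(P[:,2]>16)&(P[:,2]<200)&(S>-250)&(S<200)
    print('strip',lo,k.sum())
    for z in range(16,190,12):
        q=k&(P[:,2]>=z)&(P[:,2]<z+12)
        if q.sum()>2: print(z,S[q].min().round(),S[q].max().round(),np.median(col[q],0),q.sum())
E
python3 lid2.py
```

```text
[-1.2 -0.  -6.4] [1.39 0.19 0.03] [444.1 203.1 130.4]
strip -90 15
16 30.0 127.0 [ 18. 135. 173.] 15
strip 60 323
16 -248.0 136.0 [ 18. 135. 193.] 39
88 -2.0 12.0 [ 25.  16. 217.] 36
100 -7.0 16.0 [ 12.5 184.  236. ] 30
112 -29.0 12.0 [ 12.  208.  234.5] 68
124 -41.0 2.0 [ 13.  187.5 205.5] 112
136 -41.0 -8.0 [ 13. 184. 233.] 37
```

Emit:
send_rows --targets '[[[0,0,0,0,0,-0.005,1],[0,0,0,0,0,-0.005,1],[0.026,0.004,0.0,-0.006,0.042,-0.024,1],[0.026,0.004,0.0,-0.006,0.041,-0.027,1],[0.026,0.004,0.0,-0.006,0.04,-0.029,1]]]' --grip_force 20

```text
time_s: 24.45
ee_pos: [441.2, 227.8, 114.3]
ee_rot: [151.2, -0.3, 8.6]
force: [-1.2, -0.5, -0.2]
gripper_width: 11.4
gripper_force: 20.0
```

```bash
python3 lid2.py
```

```text
[-1.7  1.9  1.4] [ 0.31  0.17 -0.2 ] [441.2 228.1 114. ]
strip -90 30
16 -4.0 155.0 [ 18. 134. 178.] 14
88 30.0 32.0 [ 14.  87. 109.] 3
112 9.0 21.0 [ 10. 198. 108.] 9
strip 60 365
16 -250.0 135.0 [ 18.  134.  191.5] 30
64 -105.0 -90.0 [125.  51.  92.] 9
76 -90.0 25.0 [ 28.  92. 159.] 27
88 -73.0 32.0 [ 13.  153.  209.5] 42
100 -61.0 30.0 [ 12.  208.5 229. ] 64
112 -45.0 19.0 [ 12. 211. 201.] 123
124 -26.0 8.0 [111.  185.  172.5] 64
136 -4.0 2.0 [ 12. 215. 229.] 5
```

Emit:
send_rows --targets '[[[0.026,0.004,0.0,-0.006,0.038,-0.031,1],[0.026,0.004,0.0,-0.006,0.036,-0.032,1],[0.026,0.004,0.0,-0.005,0.035,-0.034,1],[0.026,0.004,0.0,-0.005,0.033,-0.036,1]]]'

```text
time_s: 24.9
ee_pos: [437.3, 256.3, 87.6]
ee_rot: [160.6, -0.3, 8.6]
force: [-0.7, 0.4, -1.4]
gripper_width: 11.2
gripper_force: 20.0
```

Emit:
send_rows --targets '[[[0.026,0.004,0.0,-0.005,0.031,-0.037,1],[0.026,0.004,0.0,-0.004,0.029,-0.039,1],[0.026,0.004,0.0,-0.004,0.027,-0.04,1],[0,0,0,0,0,0,1]]]'

```text
time_s: 25.3
ee_pos: [434.5, 273.0, 64.0]
ee_rot: [167.6, -0.3, 8.5]
force: [-0.9, 0.2, -2.1]
gripper_width: 11.7
gripper_force: 20.0
```

Emit:
send_rows --targets '[[[0.026,0.004,0.0,-0.004,0.024,-0.041,1],[0.026,0.004,0.0,-0.003,0.022,-0.042,1],[0.026,0.004,0.0,-0.002,0.012,-0.03,1],[0.026,0.004,0.0,-0.001,0.006,-0.02,1],[0.026,0.004,0,0,0,0,1]]]'

```text
time_s: 25.8
ee_pos: [432.4, 286.9, 37.7]
ee_rot: [179.5, -0.2, 8.5]
force: [-1.2, 2.2, -1.3]
gripper_width: 11.3
gripper_force: 20.0
```

```bash
python3 lid2.py
```

```text
[ 0.1  1.8 -0.4] [ 0.23  0.   -0.06] [432.5 285.8  37.9]
strip -90 249
16 43.0 135.0 [ 17. 133. 173.] 17
28 51.0 61.0 [ 11.  217.  188.5] 16
40 56.0 61.0 [ 11. 207. 184.] 20
52 41.0 61.0 [ 11.  215.  176.5] 38
64 36.0 60.0 [ 11.  206.5 120.5] 38
76 -39.0 59.0 [112.  179.5 105. ] 114
88 -2.0 38.0 [111. 193. 148.] 6
strip 60 542
16 -246.0 119.0 [ 18.  134.  196.5] 36
28 45.0 62.0 [ 11. 217. 182.] 20
40 45.0 60.0 [ 11. 208. 185.] 29
52 37.0 59.0 [ 11. 213. 184.] 52
64 -72.0 57.0 [111.  179.5 145. ] 60
76 -69.0 60.0 [112. 186. 157.] 339
88 10.0 42.0 [112.  184.5 157.5] 6
```

Emit:
send_rows --targets '[[[0,0,0,0,0.002,-0.01,1],[0,0,0,0,0.002,-0.01,1],[0,0,0,0,0.001,-0.01,1],[0,0,0,0,0,0,1]]]'

```text
time_s: 26.25
ee_pos: [432.2, 287.7, 31.3]
ee_rot: [179.4, -0.2, 8.6]
force: [-0.2, 2.8, -1.4]
gripper_width: 11.3
gripper_force: 20.0
```

Emit:
send_rows --targets '[[[0,0,0,0,0,-0.01,1],[0,0,0,0,0,-0.01,1],[0,0,0,0,0,0,1]]]'

```text
time_s: 26.55
ee_pos: [432.1, 287.3, 27.2]
ee_rot: [179.4, -0.2, 8.5]
force: [-0.5, 2.6, -0.9]
gripper_width: 11.5
gripper_force: 20.0
```

```bash
cat > blue.py <<'E'
from h import *
im,d=snap('top');hsv=cv2.cvtColor(im,cv2.COLOR_RGB2HSV)
s=env.state();print(s['force'].round(1),s['ee_pos'].round(1))
for c in('top','side'):
    im,d=snap(c);hsv=cv2.cvtColor(im,cv2.COLOR_RGB2HSV)
    m=((hsv[...,0]>100)&(hsv[...,0]<130)&(hsv[...,1]>120)&(d>0))
    v,u=np.nonzero(m);P=np.array([unproj(c,(a,b),d[b,a]) for a,b in zip(u,v)])
    P=P[(P[:,2]>60)&(P[:,2]<110)&(P[:,0]>250)&(P[:,0]<620)&(P[:,1]>0)&(P[:,1]<350)]
    A=np.c_[P[:,:2]-P[:,:2].mean(0),np.ones(len(P))];k=np.linalg.lstsq(A,P[:,2],rcond=None)[0]
    print(c,len(P),P.mean(0).round(1),'tilt deg x,y',np.rad2deg(k[:2]).round(2),cv2.minAreaRect(P[:,:2].astype(np.float32)))
E
python3 blue.py
```

```text
[-0.8  2.2 -0.6] [432.2 287.3  27.4]
top 3093 [442.6 180.4  78.5] tilt deg x,y [-0.09  0.47] ((442.2705383300781, 189.34091186523438), (195.4013671875, 109.94631958007812), 8.371347427368164)
side 974 [473.8 203.9  77.5] tilt deg x,y [ 0.03 -1.68] ((442.3681945800781, 192.08462524414062), (198.69041442871094, 114.5106201171875), 8.736260414123535)
```

Emit:
send_rows --targets '[[[0,0,0,0,0,-0.005,1],[0,0,0,0,0,-0.005,1],[0,0,0,0,0,0,1]]]'

```text
time_s: 27.0
ee_pos: [432.3, 287.3, 25.8]
ee_rot: [179.4, -0.2, 8.5]
force: [-2.3, 2.9, 1.8]
gripper_width: 11.3
gripper_force: 20.0
```

Emit:
send_rows --targets '[[[0,0,0,0,0,0,0.5],[0,0,0,0,0,0,0.2],[0,0,0,0,0,0,0.2],[0,0,0,0,0,0,0.2],[0,0,0,0,0,0.03,0.2],[0,0,0,0,0,0.1,0.2],[0,0,0,0,0,0.2,0.2],[0,0,0,0,0,0.2,0.2],[0,0,0,-0.1,0,0.2,0.2],[0,0,0,-0.2,0,0.1,0.2],[0,0,0,0,0,0,0.2]]]'

```text
time_s: 28.1
ee_pos: [370.0, 287.5, 195.0]
ee_rot: [179.6, -0.4, 8.6]
force: [0.8, 0.1, 0.0]
gripper_width: 36.7
gripper_force: 0.0
```

```bash
python3 blue.py; python3 - <<'E'
from h import *
im,d=snap('top');im2,d2=snap('side')
o=np.hstack([cv2.resize(im[60:285,120:480],(480,300))[:, :],cv2.resize(im2[150:300,270:430],(320,300))])
o=np.vstack([o,cv2.resize(im[140:260,270:410],(800,300)) if 0 else np.hstack([cv2.resize(im[130:250,260:420],(400,300)),cv2.resize(im2[170:260,300:420],(400,300))])])
cv2.imwrite('pics/c8.png',cv2.cvtColor(o,cv2.COLOR_RGB2BGR))
E
```

```text
[-0.1 -0.1 -0. ] [371.3 287.4 193.5]
top 3179 [442.4 181.8  78.1] tilt deg x,y [ 0.02 -0.08] ((442.47509765625, 191.00753784179688), (194.99826049804688, 112.46031188964844), 8.342482566833496)
side 1804 [451.4 196.9  76.9] tilt deg x,y [ 0.25 -2.3 ] ((442.48931884765625, 192.82418823242188), (197.9851531982422, 114.48445892333984), 8.604048728942871)
```

View pics/c8.png

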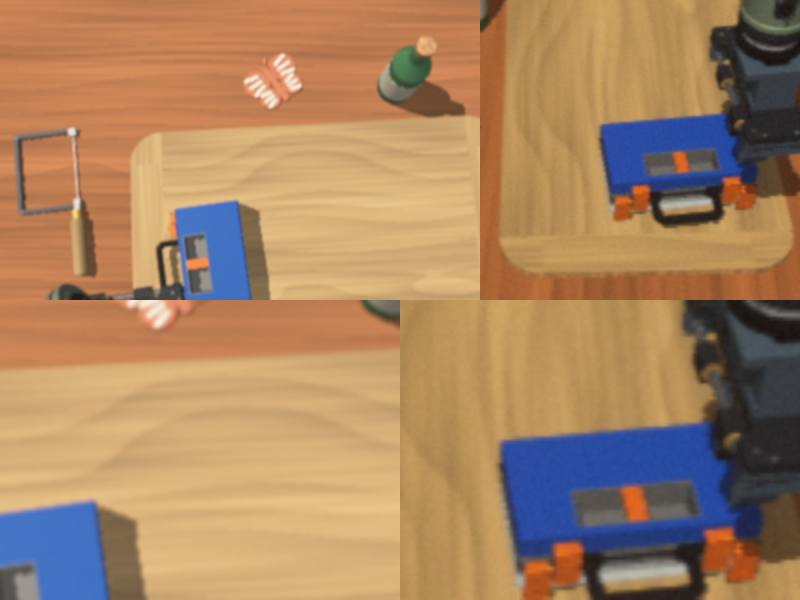

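The case lies blue side up on the board. The bottle, butterfly and fretsaw are unmoved. As a last check I measure from depth whether the lid latches (lower outer orange plates) are shut.

```bash
python3 - <<'E'
from h import *
for cam in('side','top'):
    im,d=snap(cam);hsv=cv2.cvtColor(im,cv2.COLOR_RGB2HSV)
    m=(hsv[...,0]<14)&(hsv[...,1]>150)&(hsv[...,2]>110)&(d>0)
    v,u=np.nonzero(m);P=np.array([unproj(cam,(a,b),d[b,a]) for a,b in zip(u,v)])
    a=np.deg2rad(8.5);ex=np.array([np.sin(a),-np.cos(a)]);ey=np.array([np.cos(a),np.sin(a)])
    X=(P[:,:2]-[442.4,191.5])@ex;Y=(P[:,:2]-[442.4,191.5])@ey
    for lo,hi in((75,97),(51,73),(-73,-51),(-97,-75)):
        for z0,z1 in((14,28),(28,42),(42,56),(56,75)):
            k=(Y>lo)&(Y<hi)&(X<-50)&(X>-100)&(P[:,2]>z0)&(P[:,2]<z1)
            if k.sum()>3: print(cam,(lo,hi),(z0,z1),k.sum(),'x med/min',np.median(X[k]).round(1),np.percentile(X[k],10).round(1))
E
```

```text
side (75, 97) (14, 28) 19 x med/min -69.1 -71.4
side (75, 97) (28, 42) 21 x med/min -69.7 -70.9
side (75, 97) (42, 56) 37 x med/min -68.7 -71.1
side (75, 97) (56, 75) 11 x med/min -66.5 -71.7
side (51, 73) (28, 42) 12 x med/min -69.0 -71.7
side (51, 73) (42, 56) 27 x med/min -69.6 -71.6
side (51, 73) (56, 75) 54 x med/min -68.6 -70.8
side (-73, -51) (28, 42) 13 x med/min -69.3 -72.0
side (-73, -51) (42, 56) 27 x med/min -70.0 -72.6
side (-73, -51) (56, 75) 55 x med/min -68.8 -71.3
side (-97, -75) (14, 28) 22 x med/min -68.7 -70.9
side (-97, -75) (28, 42) 23 x med/min -70.1 -71.7
side (-97, -75) (42, 56) 35 x med/min -68.7 -71.5
side (-97, -75) (56, 75) 4 x med/min -66.3 -70.4
top (75, 97) (42, 56) 8 x med/min -62.9 -64.8
top (75, 97) (56, 75) 8 x med/min -61.9 -63.2
top (51, 73) (56, 75) 31 x med/min -61.8 -65.1
```

All four latches stand vertical at case x ≈ −70 mm, which is fully shut, and the case lies flat. I hand the job in.

```bash
python3 -c "
from workcell import env
print(env.job_done())"
```

```text
the job is handed in; nothing more can be done
None
```

I snapped both lid latches shut and tugged the bar, which lifted the case about 19 mm (roughly 7 N) with the latches holding; then I turned it over by its handle, and it lies flat on the board, blue side up, latches shut, with the bottle, fretsaw and butterfly not touched; on the way over it slid along the board on its back edge, pressed at up to about 24 N for a moment.

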